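# Turn the flanged bush over into the checking nest

### The job

The flanged bush is standing upside down, flange up. Turn it over and set it flange down in the wide recess of the aluminium nest plate, fully home and flat with the barrel pointing straight up, and let go. You will have to lay it down part-way and take it again another way; leave the other things on the bench where they are.

Things in the scene. Friction and masses are not known exactly. Their poses are not given: they have to be found in the camera images.
- bush: light grey steel bush, 110 to 190 g, 35 mm long: round flange 50 mm in diameter and 10 mm thick, with a barrel 34 mm in diameter and 25 mm long on it. Origin: centre of the flange's flat outer face; z runs from there through the barrel. It starts standing on the barrel's end, flange on top: z points down, origin 35 mm above the bench
- barrel_end (a point): centre of the barrel's end face, 35 mm from the bush's origin along its z. Laid on its side the bush rests on the flange's rim and the barrel's edge, axis about 18 degrees off level, and may roll a few cm. Let go leaning up to 30 degrees with the flange's lower edge on the bench, it settles flat on its flange. Take the bore as closed
- nest: aluminium plate 130 x 84 x 14 mm, screwed down (it does not move), with two round recesses 5 mm deep in its top. Origin: centre of its underside, on the bench; x along the 130 mm side, z up
- wide_recess (a point): centre of the flat floor of the wide recess (53 mm in diameter, mouth slightly bevelled), 9 mm above the bench and 5 mm below the plate's top: the bush's flange face belongs here. 28 mm from the plate's centre towards the plate's -x
- narrow_recess (a point): centre of the floor of the narrow recess (38 mm in diameter, 5 mm deep), not used in this job; 39 mm from the plate's centre towards the plate's +x
- ring_large: bystander: steel ring gauge 58 mm in diameter, 16 mm high, flat on the bench; origin at the centre of its underside
- ring_small: bystander: steel ring gauge 44 mm in diameter, 14 mm high, flat on the bench; origin at the centre of its underside
- stepped_block: bystander: stepped steel block 40 x 40 x 26 mm; origin at the centre of its underside
- dial_gauge: bystander: dial gauge lying on its back, 108 x 58 x 22 mm; origin at the centre of its underside
- oil_bottle: bystander: white oil bottle with a red spout, 52 mm in diameter, 136 mm high; origin at the centre of its underside
- mag_base: bystander: magnetic stand with a post, 48 x 69 x 165 mm; origin at the centre of its underside
Mind the look-alikes: they are no part of the job. What is shaped like the bush but red is not meant. Leave any black look-alike of the nest alone.

How it is judged:
By the outcome, as a careful person would: the job done as asked, in the order asked, and still so for the second after the job is handed in, with the robot touching nothing.
It also fails if it takes over 67 s, if anything falls off the work surface, if the arm or the gripper's body presses on something with over 40 N, if the wrist force passes 120 N, or if a joint passes its speed limit or range.

### The arm

A 6-joint arm with a two-finger parallel gripper is mounted at the origin on a cart in front of the work surface, level with it; the furniture and walls round the work are solid. World frame = base frame: x ahead of the robot, y to its left, z up, the work surface at z = 0. Lengths are in m, angles in rad, forces in N, time in s.
With the tool pointing down it reaches from about 0.35 to 0.775 m from the base axis. Payload 7.3 kg.
Tool frame: the origin (TCP) lies on the mounting face of the last link; the fingertips stand 178 mm ahead of it and the grasp point (between the pads) lies 159 mm ahead of it (robot.grip_depth is the distance from the TCP to the grasp point, in m); z points along the fingers, y is the line along which they close (so a half turn about z gives the same grasp; the last joint's range is limited). The gripper opens to 92 mm and grips with 3 to 60 N. Pads are 19 mm wide; open, the fingers measure 130 mm over their backs; the gripper's body (75 mm by 190 mm) begins 47 mm behind the grasp point.
Start: joints at [0.978, 0.342, 1.524, -0, 1.275, -0.146], TCP at [0.227, 0.473, 0.405] pointing down, gripper open.
Joint ranges: [-2.53, 2.53], [-0.77, 2.02], [0.04, 2.7], [-1, 4.14], [0.28, 2.66], [-3.11, 3.11]. Speed limits (rad/s): [2.57, 2.57, 3.14, 3.14, 3.14, 3.14].

### API

Orientations are given as [roll, pitch, yaw] about the fixed x, y, z axes, in that order (R = Rz(yaw) Ry(pitch) Rx(roll)).
In Python, from cell import observe, cams, robot, models gives the robot as it stands.
- The arm moves only by the shell command python3 -m jog 'ROWS' [FORCE]. ROWS is JSON, a list of rows, each a list of 3 entries, a list of its own where there are three numbers: the shift along the tool's x, y, z each as a share of 0.4 m, from -1 to 1, then the turn about the tool's z as a share of pi rad, from -1 to 1, then the closure, from 0 (fully open) to 1 (shut). In form: [[[x, y, z], turn, jaw], ...]. A call has 1 to 12 rows; each row is the pose to reach, as a shift and turn from the pose commanded when the call began, along the tool's axes at that moment, turning the shorter way round; what a row does not reach only later rows make up. A row lasts 1/8 s, in which the tool goes at most 62.5 mm and 10.7 degrees, less where a joint would pass 70% of its speed; a pose out of reach is approached as far as the arm can. A call with a number of a shift or a turn outside -1 to 1 is refused whole. A call with a gripper value outside its range is refused whole. The fingers move at their own pace and stop on an object; FORCE is the grip in N (left out, the last holds). Time passes only in rows, so rows that repeat a pose let the fingers close. It gives the time, the measured TCP pose, the force, the opening and the grip force at its end, in the units of the state.
- observe(): the state, without advancing time (a new reading comes with each control period).
- cams.read_camera(name): name is "side" or "top"; returns the picture (480x640x3 uint8, red, green, blue); there is no depth.
- cams.camera_model(name): a dict with "camera_matrix" (3x3 intrinsics, pixels), "k1" (the pictures are not rectified: a ray, as slopes to the right and down, at radius r is drawn at 1 + k1 r^2 times it, then the intrinsics apply), "pose" (4x4, takes a point from camera to world coordinates). Camera axes: x right, y down, z forward; pixel columns grow to the right and rows downward; lengths in m; the calibration is good to about 2 mm. A picture is of the moment at which its call begins. camera_model takes no time and is no camera call.
- robot.hand_in(): hands the job in; it is judged then, once.
Trained networks look in the newest picture that a camera, given by its name, has taken for a name from the list of things; names that differ only in an ending like _2 or _b are one class to them, and where a whole thing is asked for, a point or a joint stands for the part that bears it (a point fixed in the world has none). Each returns a list of dicts, best first, with "confidence" (0 to 1); they miss things now and then, are a little off and sometimes report something else, mostly with a low value. They report only what shows in the picture. A call takes as long as a camera call. They do not tell look-alikes from the thing itself.
- models.find_in(target, camera): "position" ([x, y, z] in m, in world coordinates, good to about 4 mm: the middle of the surface that is visible of it).
- models.pinpoint(target, camera): "position" ([x, y, z] in m, in world coordinates, good to about 4 mm: a listed point, or the origin of a listed thing).
The state is a dict: "time": time; "qpos": joint angles; "qvel": joint speeds; "joint_efforts": joint torques, N m; "tool_pos": TCP position; "tool_rot": TCP orientation; "contact_force": force on the tool from outside, world axes, zero at the start; "torque": the same for the moment, N m; "opening": finger opening in m; "grip_force": force on a finger pad.
Only numpy, scipy, OpenCV 4.12 (cv2) and the standard library are available. Lean on these libraries where they do the work, as an engineer would, in place of code of your own. Each camera call takes 0.05 s, during which the arm holds its last target. There are 200 camera calls.

## Working session

There is one attempt and no reset: what is moved stays moved. The work goes in short steps, Python scripts to look and compute and a shell command to move; the robot and the scene stay as the last step left them, time stands still between calls to the robot, and variables do not carry over. Pictures are saved under pics/ and viewed, at most 13 in all, crops included, and the job is handed in when it is done.

```bash
ls; mkdir -p pics
python3 - <<'E'
from cell import observe,cams,robot,models
import cv2,numpy as np
for c in("side","top"):
    im=cams.read_camera(c); cv2.imwrite(f"pics/{c}0.png",im[:,:,::-1])
    m=cams.camera_model(c); print(c,np.round(m["camera_matrix"],1).tolist(),m["k1"],np.round(m["pose"],3).tolist())
    for t in("bush","barrel_end","nest","wide_recess","narrow_recess"):
        print(t,[(np.round(d["position"],3).tolist(),round(d["confidence"],2)) for d in models.pinpoint(t,c)[:3]])
o=observe();print(o)
E
```

```text
pics
side [[481.9, 0.0, 316.7], [0.0, 481.9, 238.5], [0.0, 0.0, 1.0]] -0.1298309315118711 [[0.981, -0.115, 0.154, 0.339], [-0.192, -0.611, 0.768, -0.961], [0.006, -0.783, -0.622, 0.787], [0.0, 0.0, 0.0, 1.0]]
bush [([0.446, 0.183, 0.038], 0.81), ([0.531, 0.321, 0.036], 0.69), ([0.57, 0.126, -0.003], 0.18)]
barrel_end [([0.478, 0.104, -0.0], 0.69), ([0.449, 0.182, 0.005], 0.66), ([0.528, 0.316, -0.005], 0.56)]
nest [([0.439, -0.431, -0.002], 0.84), ([0.462, -0.042, -0.002], 0.75), ([0.407, -0.273, -0.006], 0.71)]
wide_recess [([0.42, -0.406, 0.002], 0.67), ([0.449, -0.016, 0.006], 0.63)]
narrow_recess [([0.467, -0.461, 0.005], 0.91), ([0.481, -0.076, 0.009], 0.57)]
top [[540.1, 0.0, 318.7], [0.0, 540.1, 234.2], [0.0, 0.0, 1.0]] -0.05727467900148078 [[0.002, -0.999, 0.036, 0.465], [-1.0, -0.001, 0.012, -0.071], [-0.012, -0.036, -0.999, 1.188], [0.0, 0.0, 0.0, 1.0]]
bush [([0.53, 0.321, 0.032], 0.97), ([0.478, 0.102, 0.033], 0.76), ([0.45, 0.184, 0.037], 0.64)]
barrel_end [([0.533, 0.321, 0.003], 0.8), ([0.473, 0.1, -0.004], 0.74), ([0.45, 0.184, 0.0], 0.64)]
nest [([0.463, -0.045, 0.00
[... 197 characters left out ...]
{'time': 0.6, 'qpos': array([ 9.77994912e-01,  3.41988527e-01,  1.52408951e+00,  1.03529047e-05,
        1.27541378e+00, -1.45992050e-01]), 'qvel': array([ 6.69894634e-04,  1.18298688e-04, -3.45146871e-04,  2.65251141e-06,
        1.08391265e-03, -2.11267225e-04]), 'joint_efforts': array([ 5.70511975e-05, -4.30926633e+01, -2.44395751e+01,  7.17824581e-02,
        4.86156740e-02,  2.12555938e-05]), 'tool_pos': array([0.2268234 , 0.47347456, 0.40475013]), 'tool_rot': array([3.14149145e+00, 4.86898173e-06, 2.69478028e+00]), 'contact_force': array([ 0.26886236, -0.51232332, -0.23793415]), 'torque': array([-0.00148241,  0.04020542, -0.00247579]), 'grip_force': 0.0, 'opening': 0.09186614587123594}
```

View pics/side0.png

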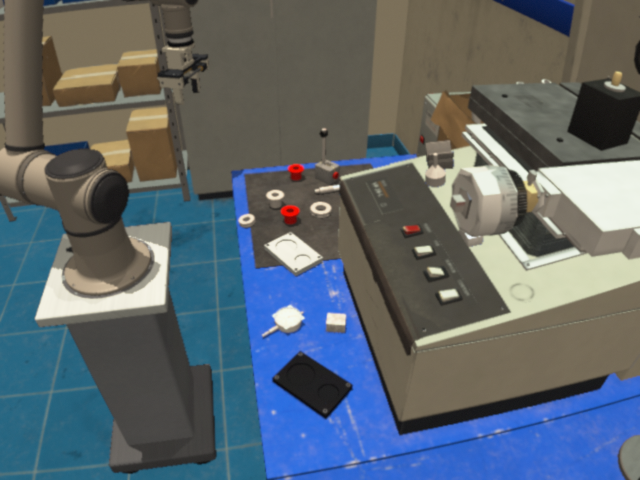

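View pics/top0.png

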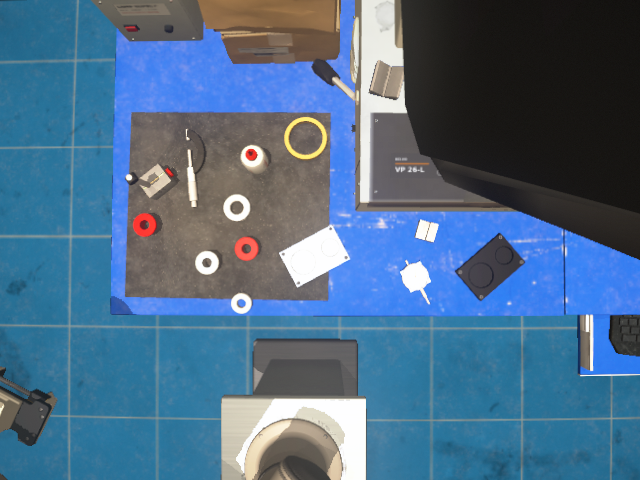

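The silver bush is at side px (275,197) and top px (207,263). The aluminium nest is at side (293,252) and top (315,256), with its wide recess to the upper left in the side view. The red bushes and the black plate are the look-alikes. Next I'll refine these positions from the pixels.

```bash
cat > h.py <<'E'
from cell import observe,cams,robot,models
import cv2,numpy as np
def cm(c):
    m=cams.camera_model(c); return np.array(m["camera_matrix"]),m["k1"],np.array(m["pose"])
def ray(c,uv):
    K,k,T=cm(c); d=(np.array(uv)-K[:2,2])/np.array([K[0,0],K[1,1]]); s=d.copy()
    for _ in range(20): s=d/(1+k*(s@s))
    return T[:3,3],T[:3,:3]@np.array([*s,1])
def atz(c,uv,z):
    o,d=ray(c,uv); return o+d*(z-o[2])/d[2]
def proj(c,p):
    K,k,T=cm(c); q=T[:3,:3].T@(np.array(p)-T[:3,3]); s=q[:2]/q[2]; s=s*(1+k*(s@s)); return K[:2,:2]@s+K[:2,2]
def tri(uv1,uv2):
    o1,d1=ray("side",uv1);o2,d2=ray("top",uv2)
    t=np.linalg.lstsq(np.c_[d1,-d2],o2-o1,rcond=None)[0]; a,b=o1+d1*t[0],o2+d2*t[1]
    return (a+b)/2,np.linalg.norm(a-b)
def blob(im,uv,r,thr):
    u,v=map(int,uv); x0,y0=u-r,v-r
    g=im[y0:v+r,x0:u+r].astype(int); m=((g.min(2)>thr)&(g.max(2)-g.min(2)<40)).astype(np.uint8)
    cs,_=cv2.findContours(m,cv2.RETR_EXTERNAL,cv2.CHAIN_APPROX_NONE); c=max(cs,key=cv2.contourArea)
    return c.reshape(-1,2)+[x0,y0]
E
python3 - <<'E'
from h import *
S=cv2.imread("pics/side0.png")[:,:,::-1];T=cv2.imread("pics/top0.png")[:,:,::-1]
c=blob(T,(207,263),20,120); (e,ax,_)=cv2.fitEllipse(c.astype(np.float32)); print("bush top",e,ax,atz("top",e,.035))
cs=blob(S,(275,197),18,120); print("side bbox",cv2.boundingRect(cs.astype(np.int32)))
n=blob(T,(315,256),45,150); r=cv2.minAreaRect(n.astype(np.float32)); b=cv2.boxPoints(r); print("nest top",r); 
w=np.array([atz("top",p,.014) for p in b]); print(w.round(4), w.mean(0), np.linalg.norm(np.diff(w,axis=0),axis=1))
n2=blob(S,(293,252),40,130); q=cv2.approxPolyDP(n2.astype(np.int32),6,True).reshape(-1,2); print("side nest corners",q.tolist())
for p in q:
    k=np.argmin([np.linalg.norm(proj("side",x)-p) for x in w]); print(tri(p.astype(float),b[k]))
a=cv2.resize(S[165:285,230:350],(600,600),interpolation=2);cv2.imwrite("pics/c1.png",a[:,:,::-1])
a=cv2.resize(T[210:310,190:360],(800,470),interpolation=2);cv2.imwrite("pics/c2.png",a[:,:,::-1])
E
```

```text
bush top (206.39236450195312, 262.2912902832031) (23.387434005737305, 23.52757453918457) [0.44626164 0.18379076 0.035     ]
side bbox (266, 190, 18, 10)
nest top ((314.2316589355469, 255.14451599121094), (40.02757263183594, 61.63298416137695), 61.69924545288086)
[[ 0.4684  0.0328  0.014 ]
 [ 0.5322 -0.0852  0.014 ]
 [ 0.4557 -0.1264  0.014 ]
 [ 0.3921 -0.0088  0.014 ]] [ 0.46210214 -0.04689547  0.014     ] [0.13407915 0.08696444 0.13374162]
side nest corners [[265, 244], [294, 271], [322, 257], [292, 233]]
(array([ 0.39487937, -0.00927618,  0.01785443]), np.float64(0.005138871286446791))
(array([ 0.45454956, -0.12597578,  0.02011123]), np.float64(0.0023561087667003044))
(array([ 0.53065567, -0.084897  ,  0.01691281]), np.float64(0.002825732343828834))
(array([0.47066413, 0.03281049, 0.01002105]), np.float64(0.004468899652207224))
```

View pics/c1.png

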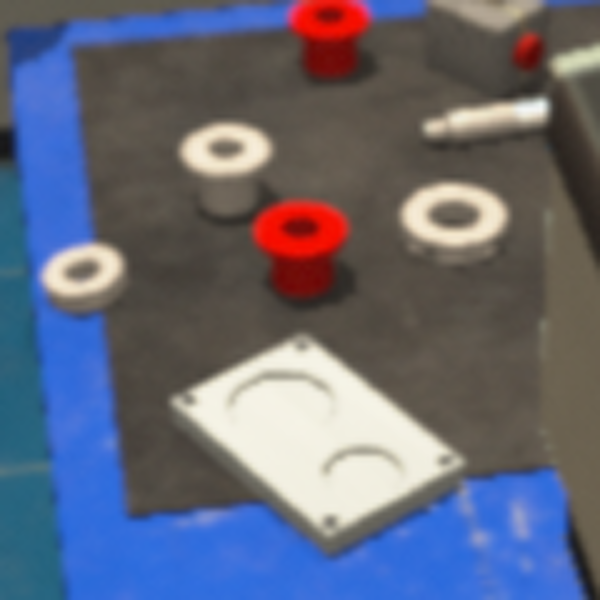

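View pics/c2.png

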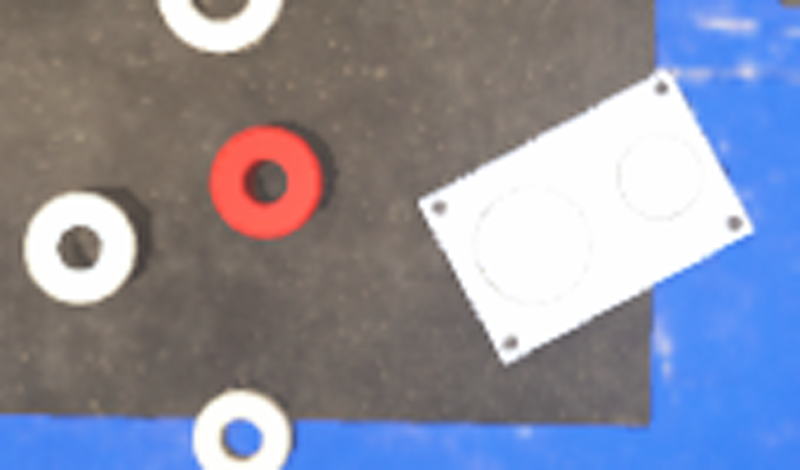

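The crops agree with the detections. The bush flange top is at crop1 (226,150), the wide recess at crop2 (533,245), and the ring_small gauge is near the fingers' path, so I'll keep the jaws partly closed.

```bash
cat >> h.py <<'E'
from scipy.spatial.transform import Rotation as Ro
def go(target_xy,zg):
    o=observe(); R=Ro.from_euler('xyz',o["tool_rot"]).as_matrix()
    d=np.array([*target_xy,zg+.159])-o["tool_pos"]; s=R.T@d; print("shares",(s/.4).round(4),"tool x",R[:2,0].round(3),"y",R[:2,1].round(3),"t",o["time"])
E
python3 - <<'E'
from h import *
print(tri(np.array([274.6,194.5]),np.array([206.5,262.4])), atz("top",(302.9,261.6),.009))
print("ringsmall",atz("top",(241,303),.014))
print(robot.grip_depth)
go((.4463,.1838),.10); go((.4463,.1838),.030)
E
```

```text
(array([0.4465083 , 0.18308204, 0.03688296]), np.float64(0.0009016054886310123)) [ 0.44792341 -0.02211709  0.009     ]
ringsmall [0.35774252 0.11206298 0.014     ]
0.1592
shares [-0.8077 -0.416   0.3643] tool x [-0.902  0.432] y [0.432 0.902] t 0.6
shares [-0.8077 -0.4161  0.5393] tool x [-0.902  0.432] y [0.432 0.902] t 0.6
```

```bash
python3 -m jog '[[[-0.8077,-0.416,0.3643],0.2,0.25],[[-0.8077,-0.416,0.3643],0.2,0.25],[[-0.8077,-0.416,0.3643],0.2,0.25],[[-0.8077,-0.416,0.3643],0.2,0.25],[[-0.8077,-0.416,0.3643],0.2,0.25],[[-0.8077,-0.416,0.3643],0.2,0.25],[[-0.8077,-0.416,0.3643],0.2,0.25],[[-0.8077,-0.416,0.3643],0.2,0.25],[[-0.8077,-0.416,0.3643],0.2,0.25],[[-0.8077,-0.416,0.3643],0.2,0.25]]' 20; python3 -c "
from h import *
go((.4463,.1838),.03)"
```

```text
time: 1.85
tool_pos: [0.4457, 0.185, 0.2596]
tool_rot: [3.141, 0.0, 2.069]
contact_force: [-0.4, -0.8, 0.2]
opening: 0.0687
grip_force: 0.0
shares [-0.0034 -0.0003  0.1766] tool x [-0.478  0.879] y [0.879 0.478] t 1.85
```

```bash
python3 -m jog '[[[-0.002,0,0.09],0,0.25],[[-0.002,0,0.175],0,0.25],[[-0.002,0,0.175],0,0.25],[[-0.002,0,0.175],0,0.8],[[-0.002,0,0.175],0,0.8],[[-0.002,0,0.175],0,0.8],[[-0.002,0,0.175],0,0.8],[[-0.002,0,0.175],0,0.8],[[-0.002,0,0.175],0,0.8]]' 20
```

```text
time: 2.98
tool_pos: [0.4472, 0.1833, 0.1903]
tool_rot: [3.139, 0.0, 2.066]
contact_force: [-0.6, 1.5, 6.9]
opening: 0.0478
grip_force: 20.0
```

```bash
python3 -m jog '[[[0,0,-0.05],0,0.8],[[0,0,-0.15],0,0.8],[[0,0,-0.15],0,0.8]]' 20
python3 - <<'E'
from h import *
S=cams.read_camera("side");T=cams.read_camera("top")
o=observe(); p=o["tool_pos"]-[0,0,.16]; a=proj("side",p);b=proj("top",p); print(a,b,o["opening"])
f=lambda I,c:cv2.resize(I[int(c[1])-35:int(c[1])+35,int(c[0])-40:int(c[0])+40],(400,350),interpolation=2)
cv2.imwrite("pics/g1.png",np.hstack([f(S,a),f(T,b)])[:,:,::-1])
E
```

```text
time: 3.35
tool_pos: [0.4475, 0.1833, 0.2516]
tool_rot: [3.136, 0.002, 2.066]
contact_force: [0.2, 0.0, -1.1]
opening: 0.0482
grip_force: 20.0
[273.54509598 178.71907539] [200.97365826 262.62168143] 0.04789589955162309
```

View pics/g1.png

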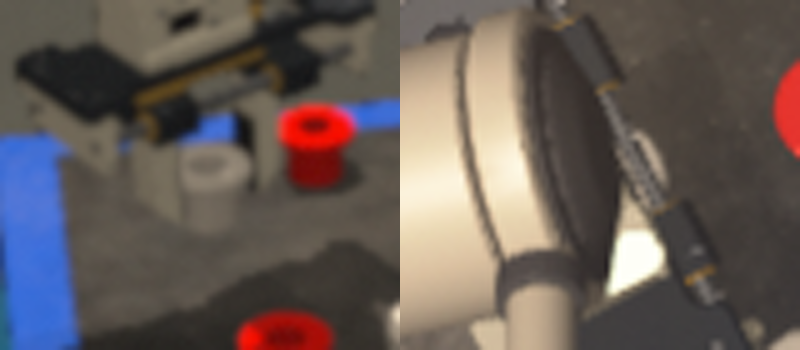

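```bash
python3 -c "
from h import *
u=np.array([.475,-.88]);e=np.array([.4312,.0103])
go(e-.05*u,.092);go(e-.05*u,.042)"
```

```text
shares [-0.2367 -0.2388 -0.005 ] tool x [-0.476  0.88 ] y [0.88  0.476] t 3.45
shares [-0.2367 -0.2388  0.12  ] tool x [-0.476  0.88 ] y [0.88  0.476] t 3.45
```

```bash
python3 -m jog '[[[-0.2367,-0.2388,-0.005],0,0.8],[[-0.2367,-0.2388,-0.005],0,0.8],[[-0.2367,-0.2388,-0.005],0,0.8],[[-0.2367,-0.2388,0.06],0,0.8],[[-0.2367,-0.2388,0.12],0,0.8],[[-0.2367,-0.2388,0.12],0,0.8]]' 20;  python3 -m jog '[[[-0.05,0,0],0,0.8],[[-0.07,0,0],0,0.8],[[-0.09,0,0],0,0.8],[[-0.11,0,0],0,0.8],[[-0.13,0,0],0,0.8]]' 20; python3 -m jog '[[[-0.02,0,0],0,0.8],[[-0.04,0,0],0,0.8],[[-0.055,0,0],0,0.8],[[-0.055,0,0],0,0.8]]' 20;python3 - <<'E'
from h import *
S=cams.read_camera("side")
o=observe(); p=o["tool_pos"]-[0,0,.16]; a=proj("side",p); print(a)
f=lambda I,c:cv2.resize(I[int(c[1])-40:int(c[1])+40,int(c[0])-50:int(c[0])+50],(600,480),interpolation=2)
cv2.imwrite("pics/g2.png",f(S,a)[:,:,::-1])
E
```

```text
time: 4.2
tool_pos: [0.407, 0.0548, 0.1993]
tool_rot: [-3.138, -0.003, 2.067]
contact_force: [-1.1, -0.3, -0.9]
opening: 0.0477
grip_force: 20.0
time: 4.82
tool_pos: [0.4327, 0.0088, 0.2016]
tool_rot: [3.14, -0.0, 2.066]
contact_force: [0.2, 4.2, 2.9]
opening: 0.0475
grip_force: 20.0
time: 5.32
tool_pos: [0.4431, -0.0113, 0.2011]
tool_rot: [3.141, 0.001, 2.066]
contact_force: [-1.2, -1.1, 3.4]
opening: 0.0477
grip_force: 20.0
[282.60605722 235.01192405]
```

View pics/g2.png

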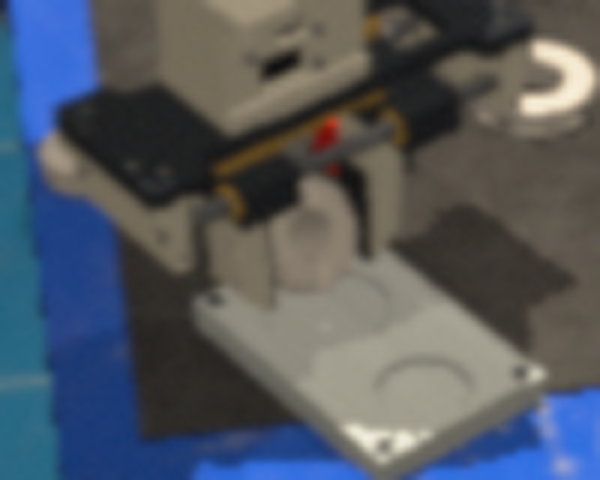

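The bush is tilted about 65°, with its flange face toward the plate (crop around (315,235)). I'll back off and lay it on the mat.

```bash
python3 -m jog '[[[0,0,-0.05],0,0.8],[[0.08,-0.012,-0.05],0,0.8],[[0.162,-0.025,-0.05],0,0.8],[[0.162,-0.025,0],0,0.8],[[0.162,-0.025,0.015],0,0.8],[[0.162,-0.025,0.025],0,0.8],[[0.162,-0.025,0.033],0,0.8],[[0.162,-0.025,0.039],0,0.8],[[0.162,-0.025,0.04],0,0.8]]' 20
```

```text
time: 6.5
tool_pos: [0.4047, 0.0404, 0.1863]
tool_rot: [3.138, 0.004, 2.067]
contact_force: [-0.3, -11.4, 15.7]
opening: 0.0475
grip_force: 20.0
```

```bash
python3 -m jog '[[[0,0,0],0,0.45],[[0,0,0],0,0.42],[[0,0,0],0,0.4],[[0,0,0],0,0.38],[[0,0,0],0,0.38]]' 20;python3 - <<'E'
from h import *
S=cams.read_camera("side")
o=observe(); p=o["tool_pos"]-[0,0,.16]; a=proj("side",p); print(a)
f=lambda I,c:cv2.resize(I[int(c[1])-40:int(c[1])+40,int(c[0])-50:int(c[0])+50],(600,480),interpolation=2)
cv2.imwrite("pics/g3.png",f(S,a)[:,:,::-1])
E
```

```text
time: 7.12
tool_pos: [0.4032, 0.0416, 0.1849]
tool_rot: [-3.142, -0.0, 2.067]
contact_force: [-0.0, -0.4, -0.8]
opening: 0.0569
grip_force: 0.0
[264.89907132 229.39324388]
```

View pics/g3.png

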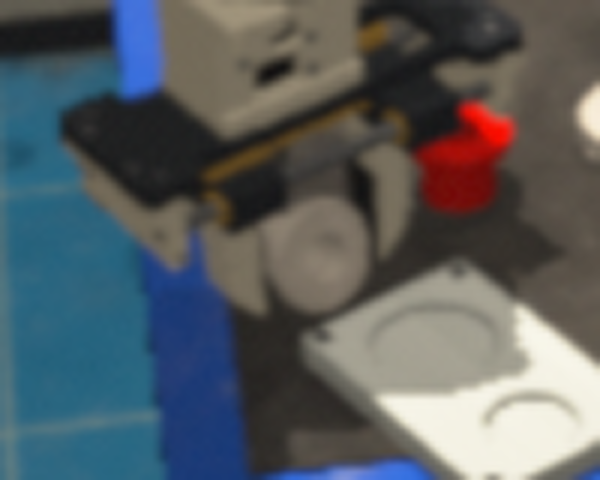

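The bush lies on its side between the fingers. Its flange face is at about side px (267,231), facing the plate.

```bash
python3 -c "
from h import *
u=np.array([.475,-.88]);v=np.array([.88,.475]);e=np.array([.4312,.0103])
p=atz('side',(267,231),.029)[:2];t=observe()['tool_pos'][:2]
print('face-hand along u,v',(p-t)@u,(p-t)@v,'hand-edge',(t-e)@u)
q=proj('side',[*(t+.004*u),.027]);print(q)
for m in('barrel_end','bush'): print([(np.array(d['position']).round(3),d['confidence'])for d in models.pinpoint(m,'side')])"
```

```text
face-hand along u,v 0.013607715650651058 -0.0025177123464046975 hand-edge -0.04084374200484789
[265.72693958 229.48548498]
[(array([ 0.528,  0.317, -0.002]), 0.76), (array([0.392, 0.054, 0.018]), 0.65), (array([ 0.48 ,  0.101, -0.   ]), 0.61)]
[(array([0.41 , 0.028, 0.025]), 0.59), (array([0.479, 0.099, 0.037]), 0.46), (array([0.531, 0.32 , 0.034]), 0.46)]
```

```bash
python3 -m jog '[[[0.015,0,0],0,0.38],[[0.03,0,0.002],0,0.38],[[0.03,0,0.012],0,0.38],[[0.03,0,0.012],0,0.45],[[0.03,0,0.012],0,0.8],[[0.03,0,0.012],0,0.8],[[0.03,0,0.012],0,0.8],[[0.03,0,0.012],0,0.8],[[0.03,0,0.012],0,0.8],[[0.03,0,0.012],0,0.8]]' 12
```

```text
time: 8.52
tool_pos: [0.3975, 0.0521, 0.1802]
tool_rot: [-3.142, -0.0, 2.066]
contact_force: [-0.5, 0.0, 0.5]
opening: 0.0338
grip_force: 11.8
```

Run:
```python
from h import *
S=cams.read_camera("side");T=cams.read_camera("top")
o=observe(); p=o["tool_pos"]-[0,0,.16]; a=proj("side",p); print(a)
f=lambda I,c:cv2.resize(I[int(c[1])-40:int(c[1])+40,int(c[0])-50:int(c[0])+50],(600,480),interpolation=2)
cv2.imwrite("pics/g4.png",f(S,a)[:,:,::-1])
u=np.array([.475,-.88]);v=np.array([.88,.475]);t=p[:2]
for m in('barrel_end','bush'):
  for d in models.pinpoint(m,'side'):
    q=np.array(d['position']); print(m,((q[:2]-t)@u).round(4),((q[:2]-t)@v).round(4),q[2].round(4),d['confidence'])
```

```text
[262.41667683 228.67919321]
barrel_end -0.005 0.0922 0.0004 0.69
barrel_end -0.1684 0.2405 -0.0051 0.67
barrel_end -0.0057 -0.0009 0.0185 0.65
bush -0.0037 0.0955 0.0366 0.74
bush -0.172 0.2447 0.0353 0.51
```

```bash
python3 -m jog '[[[-0.0195,0,-0.0125],0,0.8],[[-0.042,0,-0.0125],0,0.8],[[-0.057,0,-0.02],0,0.8],[[-0.067,0,-0.0325],0,0.8],[[-0.077,0,-0.0425],0,0.8],[[-0.088,0,-0.0518],0,0.8],[[-0.102,0,-0.0588],0,0.8]]' 12; python3 -m jog '[[[-0.0125,0,-0.0037],0,0.8],[[-0.0275,0,-0.005],0,0.8],[[-0.041,0,-0.005],0,0.8],[[-0.05,0,-0.0037],0,0.8],[[-0.05,0,-0.0037],0,0.8]]' 12;  python3 - <<'E'
from h import *
S=cams.read_camera("side")
o=observe(); p=o["tool_pos"]-[0,0,.16]; a=proj("side",p); print(a)
f=lambda I,c:cv2.resize(I[int(c[1])-40:int(c[1])+40,int(c[0])-50:int(c[0])+50],(600,480),interpolation=2)
cv2.imwrite("pics/g5.png",f(S,a)[:,:,::-1])
E
```

```text
time: 9.6
tool_pos: [0.4168, 0.0162, 0.2039]
tool_rot: [-3.141, -0.001, 2.066]
contact_force: [-3.4, 5.4, -2.2]
opening: 0.034
grip_force: 15.7
time: 10.22
tool_pos: [0.4268, -0.0018, 0.2052]
tool_rot: [3.141, 0.0, 2.066]
contact_force: [-0.5, -0.8, -2.0]
opening: 0.0335
grip_force: 13.1
[275.53497821 232.20368038]
```

View pics/g5.png

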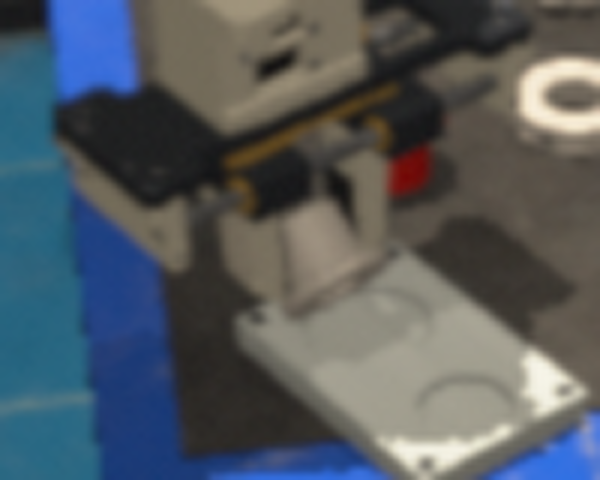

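The flange now points down with the barrel leaning slightly (crop (335,265)). I'll back off to the mat and press it flat.

```bash
python3 -m jog '[[[0.01,0,-0.04],0,0.8],[[0.09,0,-0.04],0,0.8],[[0.159,0,-0.03],0,0.8],[[0.159,0,0.01],0,0.8],[[0.159,0,0.025],0,0.8],[[0.159,0,0.032],0,0.8],[[0.159,0,0.036],0,0.8]]' 12;  python3 -m jog '[[[-0.002,0,0.002],0,0.8],[[-0.004,0,0.004],0,0.8],[[-0.006,0,0.006],0,0.8],[[-0.006,0,0.008],0,0.8],[[-0.006,0,0.008],0,0.8]]' 12
```

```text
time: 11.15
tool_pos: [0.3965, 0.0544, 0.1912]
tool_rot: [3.141, 0.0, 2.066]
contact_force: [-2.9, 0.2, 14.4]
opening: 0.0334
grip_force: 13.8
time: 11.78
tool_pos: [0.3972, 0.0527, 0.1898]
tool_rot: [3.14, 0.0, 2.066]
contact_force: [-8.1, 5.0, 33.5]
opening: 0.0337
grip_force: 23.3
```

```bash
python3 -m jog '[[[0,0,-0.005],0,0.55],[[0,0,-0.01],0,0.45],[[0,0,-0.01],0,0.4],[[0,0,-0.02],0,0.4],[[0,0,-0.1],0,0.4],[[0,0,-0.25],0,0.4],[[0,0,-0.25],0,0.4]]' 12;  python3 - <<'E'
from h import *
S=cams.read_camera("side")
u=np.array([.475,-.88]);v=np.array([.88,.475]);t=observe()["tool_pos"]
a=proj("side",[t[0],t[1],.02]); print(a,t)
f=lambda I,c:cv2.resize(I[int(c[1])-40:int(c[1])+40,int(c[0])-50:int(c[0])+50],(600,480),interpolation=2)
cv2.imwrite("pics/g6.png",f(S,a)[:,:,::-1])
for m in('barrel_end','bush'):
  for d in models.pinpoint(m,'side'):
    q=np.array(d['position']); print(m,q.round(4),((q[:2]-t[:2])@u).round(4),((q[:2]-t[:2])@v).round(4),d['confidence'])
E
```

```text
time: 12.65
tool_pos: [0.3985, 0.0524, 0.2911]
tool_rot: [3.134, 0.004, 2.067]
contact_force: [-0.5, 0.4, -0.1]
opening: 0.0551
grip_force: 0.0
[262.48229381 228.66165093] [0.39774447 0.0524383  0.28924533]
barrel_end [0.4784 0.1036 0.0015] -0.0067 0.0953 0.83
barrel_end [ 0.5269  0.3178 -0.0051] -0.1722 0.2397 0.7
barrel_end [0.4095 0.0249 0.0367] 0.0298 -0.0027 0.58
barrel_end [0.3602 0.1156 0.0004] -0.0734 -0.003 0.28
bush [0.48   0.1006 0.04  ] -0.0033 0.0953 0.62
bush [0.4077 0.0245 0.    ] 0.0293 -0.0045 0.56
bush [0.5286 0.3211 0.0324] -0.1743 0.2428 0.43
```

View pics/g6.png

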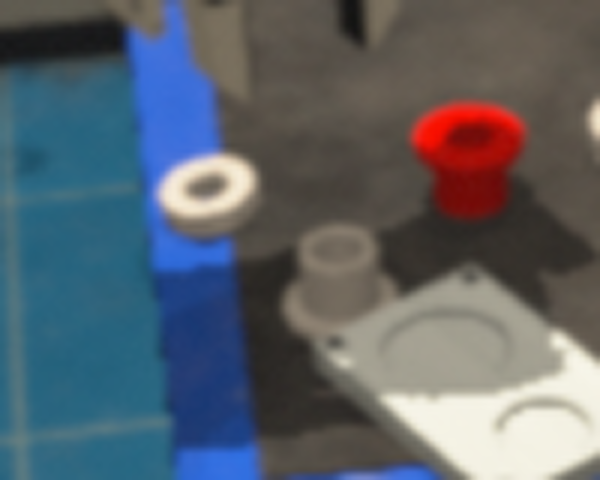

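The bush now stands on its flange on the mat, with its barrel top at crop (338,248). I'll move the arm aside to measure the bush and recess in the same top picture.

```bash
python3 -m jog '[[[0.2,0,0],0,0.4],[[0.4,0,0],0,0.4],[[0.55,0,0],0,0.4],[[0.55,0,0],0,0.4],[[0.55,0,0],0,0.4],[[0.55,0,0],0,0.4]]';  python3 - <<'E'
from h import *
S=cams.read_camera("side");T=cams.read_camera("top")
u=np.array([.475,-.88]);v=np.array([.88,.475])
print(proj("top",[.4085,.0247,.035]),proj("top",[.4621,-.0469,.014]))
a=cv2.resize(T[220:300,250:355],(788,600),interpolation=2)
b=cv2.resize(S[195:285,240:335],(633,600),interpolation=2)
cv2.imwrite("pics/g7.png",a[:,:,::-1]);cv2.imwrite("pics/g7s.png",b[:,:,::-1]);cv2.imwrite("pics/top7.png",T[:,:,::-1])
for m in('barrel_end','bush','wide_recess'):
  for d in models.pinpoint(m,'top'): print(m,np.round(d['position'],4),d['confidence'])
E
```

```text
time: 13.55
tool_pos: [0.2927, 0.2456, 0.2867]
tool_rot: [-3.139, 0.0, 2.067]
contact_force: [0.3, 0.1, 0.4]
opening: 0.055
grip_force: 0.0
[280.40965782 280.22586346] [314.22626213 255.12580068]
barrel_end [0.4139 0.0259 0.0373] 0.71
barrel_end [ 5.326e-01  3.225e-01 -5.000e-04] 0.68
barrel_end [ 0.4739  0.1019 -0.005 ] 0.54
bush [0.5296 0.3188 0.0301] 0.85
bush [0.4784 0.0991 0.0337] 0.67
bush [0.4102 0.0256 0.0012] 0.58
bush [ 0.4482 -0.0248  0.005 ] 0.4
wide_recess [ 0.4464 -0.0244  0.0065] 0.82
wide_recess [ 0.4223 -0.408   0.0068] 0.82
```

View pics/g7.png

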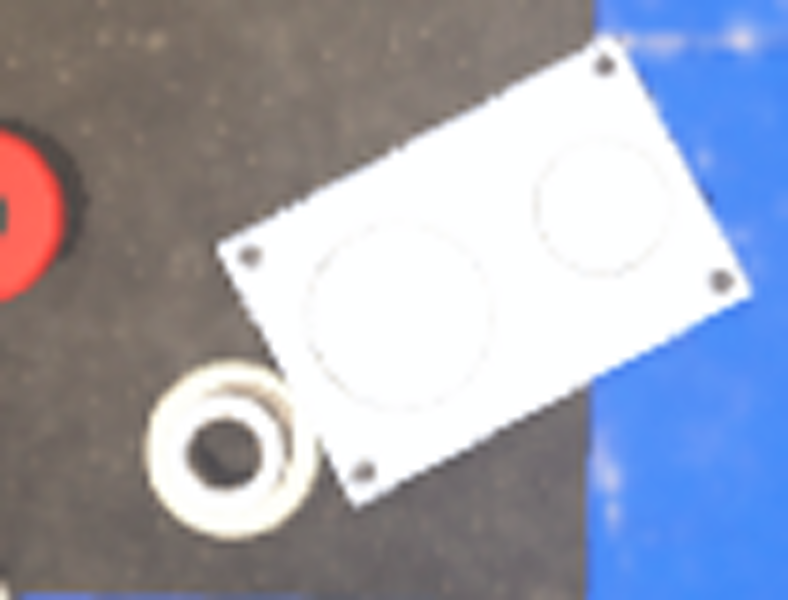

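The flange circle is at crop (232,449), the bore at (227,453), the wide recess at (398,316) and the screws are symmetric about (485,268). Converting these to world positions.

Run:
```python
from h import *
u=np.array([.475,-.88]);v=np.array([.88,.475])
P=lambda x,y:(250+(x+.5)/7.505-.5,220+(y+.5)/7.5-.5)
f=atz("top",P(232.5,449),.010);b=atz("top",P(227,453),.035);r=atz("top",P(398,316),.014);n=atz("top",P(484.75,268.5),.014)
print("flange",f,"bore",b,"recess",r,"via plate",n[:2]-.028*u)
d=n[:2]-.028*u-f[:2];print("disp u,v",d@u,d@v)
h=np.array([.3974,.0526])
print("bush vs release hand v",(f[:2]-h)@v,(b[:2]-h)@v)
bm=(f[:2]+b[:2])/2
go(bm,.09);go(bm,.029)
```

```text
flange [0.40899579 0.02647719 0.01      ] bore [0.40904794 0.02597626 0.035     ] recess [ 0.44777816 -0.02166715  0.014     ] via plate [ 0.44827679 -0.0221104 ]
disp u,v 0.06141555390063533 0.011488175654296273
bush vs release hand v -0.00220403991508088 -0.0023960874215836147
shares [-0.6196 -0.0047  0.0962] tool x [-0.474  0.88 ] y [0.88  0.474] t 13.8
shares [-0.6196 -0.0047  0.2487] tool x [-0.474  0.88 ] y [0.88  0.474] t 13.8
```

```bash
python3 -m jog '[[[-0.2,0,0.03],0,0.4],[[-0.4,0,0.06],0,0.4],[[-0.6196,0.001,0.0962],0,0.4],[[-0.6196,0.001,0.0962],0,0.4],[[-0.6196,0.001,0.0962],0,0.4],[[-0.6196,0.001,0.0962],0,0.4],[[-0.6196,0.001,0.0962],0,0.4]]'; python3 -c "
from h import *
go((.409,.0262),.0305)"
```

```text
time: 14.68
tool_pos: [0.4104, 0.0291, 0.2493]
tool_rot: [-3.141, -0.0, 2.068]
contact_force: [0.8, 0.6, -0.7]
opening: 0.0552
grip_force: 0.0
shares [-0.0048 -0.0064  0.1494] tool x [-0.477  0.879] y [0.879 0.477] t 14.675
```

```bash
python3 -m jog '[[[0,-0.002,0.07],0,0.4],[[0,-0.002,0.13],0,0.4],[[0,-0.002,0.1494],0,0.4],[[0,-0.002,0.1494],0,0.45],[[0,-0.002,0.1494],0,0.5],[[0,-0.002,0.1494],0,0.55],[[0,-0.002,0.1494],0,0.58],[[0,-0.002,0.1494],0,0.61],[[0,-0.002,0.1494],0,0.8],[[0,-0.002,0.1494],0,0.8],[[0,-0.002,0.1494],0,0.8]]' 25;python3 -c "
from h import *
o=observe();print(o['tool_pos'],o['tool_rot'])"
```

```text
time: 16.05
tool_pos: [0.4102, 0.0277, 0.1894]
tool_rot: [-3.142, -0.0, 2.066]
contact_force: [-1.8, -1.8, 4.7]
opening: 0.0336
grip_force: 25.0
[0.4102021  0.02773219 0.18944447] [-3.14151831e+00 -5.16326210e-05  2.06646041e+00]
```

```bash
python3 -m jog '[[[0,0,-0.05],0,0.8],[[-0.05,0.01,-0.075],0,0.8],[[-0.12,0.028,-0.075],0,0.8],[[-0.1535,0.028,-0.075],0,0.8],[[-0.1535,0.028,-0.05],0,0.8],[[-0.1535,0.028,-0.0425],0,0.8],[[-0.1535,0.028,-0.0425],0,0.8]]' 25;  python3 - <<'E'
from h import *
S=cams.read_camera("side");t=observe()["tool_pos"];print(t)
b=cv2.resize(S[200:280,245:345],(750,600),interpolation=2)
cv2.imwrite("pics/g8.png",b[:,:,::-1])
P=lambda q:((q[0]-245+.5)*7.5-.5,(q[1]-200+.5)*7.5-.5)
for p in([.4483,-.0221,.014],[*t[:2],.017]): print(P(proj("side",p)))
E
```

```text
time: 16.92
tool_pos: [0.4486, -0.0203, 0.2057]
tool_rot: [-3.14, -0.002, 2.067]
contact_force: [0.7, -0.1, -0.9]
opening: 0.0334
grip_force: 25.0
[ 0.44885799 -0.02038009  0.2060216 ]
(np.float64(308.17122608026307), np.float64(347.18982668854244))
(np.float64(308.77814121629365), np.float64(336.9338313003424))
```

View pics/g8.png

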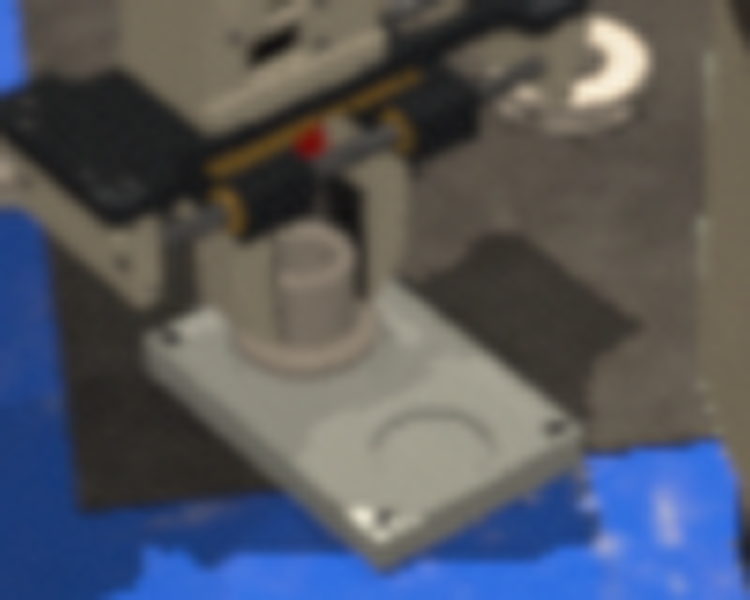

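The bush is upright over the wide recess, with its flange at crop (308,340), matching the predicted point. Lowering gently.

```bash
python3 -m jog '[[[0,0,0.0025],0,0.8],[[0,0,0.005],0,0.8],[[0,0,0.0075],0,0.8],[[0,0,0.01],0,0.8],[[0,0,0.0115],0,0.8],[[0,0,0.0115],0,0.8]]' 25
```

```text
time: 17.73
tool_pos: [0.4493, -0.0209, 0.2017]
tool_rot: [-3.142, -0.0, 2.066]
contact_force: [-0.4, -0.3, -1.6]
opening: 0.0336
grip_force: 25.0
```

```bash
python3 -m jog '[[[0,0,0.0025],0,0.8],[[0,0,0.005],0,0.8],[[0,0,0.007],0,0.8],[[0,0,0.0085],0,0.8],[[0,0,0.0085],0,0.8]]' 25
```

```text
time: 18.35
tool_pos: [0.4493, -0.0209, 0.1985]
tool_rot: [3.141, 0.0, 2.067]
contact_force: [0.1, 0.0, 1.0]
opening: 0.0334
grip_force: 25.0
```

```bash
python3 -m jog '[[[0,0,0.002],0,0.8],[[0,0,0.004],0,0.8],[[0,0,0.004],0,0.8]]' 25
```

```text
time: 18.73
tool_pos: [0.4493, -0.0209, 0.1983]
tool_rot: [3.141, 0.001, 2.067]
contact_force: [-5.7, 1.1, 21.8]
opening: 0.0335
grip_force: 25.2
```

Contact comes at z = 0.1983, the predicted seat height, with a force of 22 N. Releasing and retreating.

```bash
python3 -m jog '[[[0,0,-0.003],0,0.58],[[0,0,-0.003],0,0.54],[[0,0,-0.003],0,0.48],[[0,0,-0.003],0,0.4],[[0,0,-0.003],0,0.4],[[0,0,-0.06],0,0.4],[[0,0,-0.2],0,0.4],[[0.2,0,-0.25],0,0.4],[[0.4,0,-0.25],0,0.4],[[0.55,0,-0.25],0,0.4],[[0.65,0,-0.25],0,0.4],[[0.65,0,-0.25],0,0.4]]' 25; python3 -m jog '[[[0,0,0],0,0.4],[[0,0,0],0,0.4],[[0,0,0],0,0.4]]'
python3 - <<'E'
from h import *
S=cams.read_camera("side");T=cams.read_camera("top")
b=cv2.resize(S[200:280,245:335],(450,400),interpolation=2);a=cv2.resize(T[225:290,275:332],(350,400),interpolation=2)
cv2.imwrite("pics/g9.png",np.hstack([b,a])[:,:,::-1])
for c in("side","top"):
 for m in('barrel_end','bush'):
  for d in models.pinpoint(m,c): print(c,m,np.round(d['position'],4),d['confidence'])
E
```

```text
time: 20.23
tool_pos: [0.3236, 0.2101, 0.2968]
tool_rot: [-3.141, -0.0, 2.072]
contact_force: [0.1, -0.1, 0.5]
opening: 0.0551
grip_force: 0.0
time: 20.6
tool_pos: [0.3264, 0.2068, 0.2967]
tool_rot: [-3.142, 0.0, 2.064]
contact_force: [-0.3, 0.3, -0.6]
opening: 0.0552
grip_force: 0.0
side barrel_end [ 0.4497 -0.0231  0.0476] 0.62
side barrel_end [0.4783 0.1038 0.0039] 0.54
side barrel_end [ 0.4499 -0.0212  0.0107] 0.31
side barrel_end [ 5.688e-01  1.269e-01 -3.000e-04] 0.17
side bush [ 0.4503 -0.0231  0.0079] 0.62
side bush [0.5285 0.3192 0.0348] 0.62
side bush [0.4815 0.1001 0.0392] 0.49
top barrel_end [0.5336 0.3199 0.0039] 0.81
top barrel_end [ 0.4513 -0.0221  0.0452] 0.66
top barrel_end [ 0.4743  0.0982 -0.0047] 0.6
top bush [ 0.4484 -0.021   0.0088] 0.91
top bush [0.5296 0.3189 0.0311] 0.61
top bush [0.4746 0.0992 0.0343] 0.58
```

View pics/g9.png

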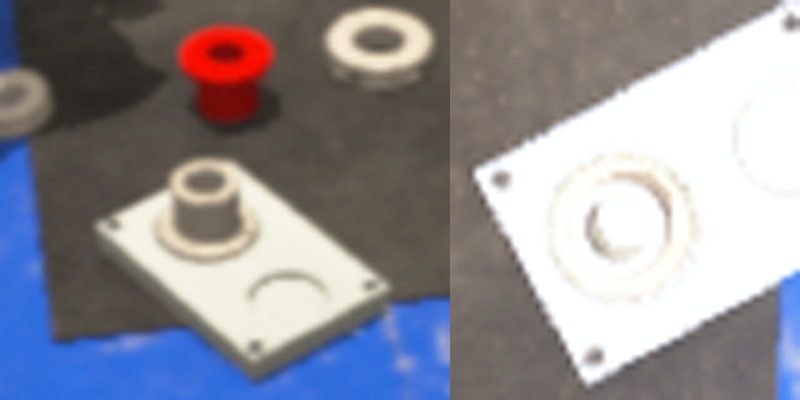

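The bush is seated flat in the wide recess with its barrel up (crop (205,215) and (625,228)). Its origin measures z ≈ 8–9 mm and the barrel end ≈ 45–48 mm, and the neighbouring things have not moved.

```bash
python3 -c "
from cell import robot
print(robot.hand_in())"
```

```text
the job is handed in; nothing more can be done
None
```

The bush is turned over, seated flange down in the wide recess with its barrel pointing straight up, and released; I handed the job in at about 21 s.

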